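Pump the air out of the rose-bud canister

ROBOT

A 6-joint arm with a two-finger parallel gripper is mounted at the origin on the work surface. World frame = base frame: x ahead of the robot, y to its left, z up, the work surface at z = 0. Lengths are in m, angles in rad, forces in N, time in s.
With the tool pointing down it reaches from about 0.25 to 0.85 m from the base axis. Payload 12.5 kg.
Tool frame: the origin (TCP) lies midway between the tips of the shut fingers; the grasp point (between the pads) lies 19 mm behind it (ctrl.hold_point_z is the distance from the TCP to the grasp point, in m); z points along the fingers, y is the line along which they close (so a half turn about z gives the same grasp; the last joint's range is limited). The gripper opens to 93 mm and grips with 3 to 60 N. Pads are 15 mm wide; open, the fingers measure 128 mm over their backs; the gripper's body (75 mm by 188 mm) begins 65 mm behind the grasp point.
Start: joints at [-1.351, 0.351, 1.652, -0, 1.139, -0.085], TCP at [0.165, -0.525, 0.219] pointing down, gripper open.
Joint ranges: [-2.75, 2.75], [-0.79, 2.1], [0.01, 2.65], [-1.57, 4.71], [0.07, 3.14], [-2.87, 2.87]. Speed limits (rad/s): [2.22, 2.22, 2.79, 3.14, 3.14, 3.14].

INTERFACE

Orientations are given as a rotation vector (axis times angle).
In Python, from station import ctrl gives the robot as it stands.
- The arm moves only by the shell command python3 -m pendant 'ROWS'. ROWS is JSON, a list of rows, each a list of 7 numbers: the shift along the tool's x, y, z in m, then the turn, a rotation vector about the tool's x, y, z in degrees, then the opening, from 0 (shut) to 1 (fully open). A call has 1 to 8 rows; each row is the pose to reach, as a shift and turn from the pose commanded when the call began, along the tool's axes at that moment; what a row does not reach only later rows make up. A row lasts 1/10 s, in which the tool goes at most 50 mm and 8.59 degrees, less where a joint would pass 70% of its speed; a pose out of reach is approached as far as the arm can. A call with a gripper value outside its range is refused whole. The fingers move at their own pace and stop on an object; the grip force is fixed at half the most. Time passes only in rows, so rows that repeat a pose let the fingers close. It gives the time, the measured TCP pose, the force, the opening and the grip force at its end, in the units of the state.
- ctrl.read_state(): the state, without advancing time (a new reading comes with each control period).
- ctrl.capture(name): name is "scene" or "top" or "wrist"; returns the picture (480x640x3 uint8, red, green, blue); there is no depth.
- ctrl.camera_params(name): a dict with "fx", "fy", "cx", "cy" (pixels), "k1" (the pictures are not rectified: a ray, as slopes to the right and down, at radius r is drawn at 1 + k1 r^2 times it, then the intrinsics apply), "eye" and "rotation" of the camera in the world; the wrist camera has in their place "hand_eye" (4x4, takes a point from camera to tool coordinates, whose origin is the TCP and whose axes are the flange's). Camera axes: x right, y up, looking along -z (the intrinsics and any distortion apply to the point x, -y, -z); pixel columns grow to the right and rows downward; lengths in m; the calibration is good to about 2 mm. A picture is of the moment at which its call begins: read the wrist's pose just before it. camera_params takes no time and is no camera call.
- ctrl.sign_off(): hands the job in; it is judged then, once.
The state is a dict: "time_s": time; "joint_positions": joint angles; "joint_velocities": joint speeds; "joint_torque": joint torques, N m; "eef_pos": TCP position; "tcp_rot": TCP orientation; "ft_force": force on the tool from outside, world axes, zero at the start; "wrist_torque": the same for the moment, N m; "gripper_width": finger opening in m; "grip_force": force on a finger pad.
Only numpy, scipy, OpenCV 4.12 (cv2) and the standard library are available. Lean on these libraries where they do the work, as an engineer would, in place of code of your own. Each camera call takes 0.05 s, during which the arm holds its last target. There are 200 camera calls.

TASK

The vacuum canister of dark red rose buds is not sealed yet: with the fingertips, pump the knob on its lid, each time pressing it right down and letting it spring right back up, until the green indicator pin beside it has popped fully out, then take the hand away. Let the pin rise by itself and do not press the grey release button; do not lift, tip or shift the canister. Leave the other canister (yellow flowers, already sealed) and everything else on the table alone.

Things in the scene. Friction and masses are not known exactly. Their poses are not given: they have to be found in the camera images.
- rose_canister: Glass vacuum canister of dark red rose buds with a white lid, the one to be pumped. The canister itself: loose, about 0.8 kg, 110 mm across the glass, 116 mm across the white lid; origin at the centre of its underside, z up. Lid top at z = 140 mm. In its own frame the pump knob is on the axis, the indicator pin at x = +42 mm, the release button at x = -42 mm.
- rose_knob_top (a point): Centre of the top face of its pump knob, a grey-green upright plunger 40 mm across in the middle of the lid. At rest the top stands 26 mm above the lid (166 mm above the table); pressed right down, 11 mm above the lid. Moves with the knob.
- rose_knob (a joint): Travel of that knob in m: 0 when fully up, 0.015 when fully down, against a hard stop. A spring returns it by itself within about 0.2 s: 4 to 6 N to start it, 10 to 12 N at the bottom, and about 1.5 N more when pushed at 50 mm/s. A stroke counts only if it goes nearly right down and comes nearly right up (at least 12 mm of travel between the two); shorter strokes do nothing.
- rose_pin_top (a point): Top of its indicator pin, a bright green upright pin 10 mm across in a dark collar on the lid, 42 mm from the knob's axis. Pin right in: its top is 3 mm above the lid, 1 mm proud of the collar; fully out: 15 mm above the lid.
- rose_pin (a joint): How far that pin has risen in m: 0 is right in, about 0.012 fully out. It stays right in during the first strokes, rises to 6 mm in the last stroke but one, and in the last stroke pops fully out, each time as the knob goes down, and stays there. Four to seven full strokes are needed, depending on how much air is left at the start, which cannot be seen beforehand; once it is fully out, more strokes change nothing.
- rose_release (a joint): The grey release button on the same lid, 16 mm across, standing 5 mm above the lid, 42 mm from the knob's axis on the side opposite the pin. 0 at rest, 0.003 pressed. Not to be pressed.
- daisy_canister: The other glass canister, of the same kind and size but holding yellow flowers; its pin is already fully out. To be left alone. The canister itself: loose, about 0.8 kg, 110 mm across the glass, 116 mm across the white lid; origin at the centre of its underside, z up. Lid top at z = 140 mm. In its own frame the pump knob is on the axis, the indicator pin at x = +42 mm, the release button at x = -42 mm.
- daisy_knob (a joint): Travel of the pump knob of the yellow-flower canister (0 up, 0.015 down). To be left alone.
- daisy_pin (a joint): Indicator pin of the yellow-flower canister, 0.012 = fully out.
- jar_near: Small clear jar of brown herbs, 44 mm across, 60 mm tall, loose, near the robot; origin at the centre of its underside. Bystander.
- jar_far: Small clear jar of green herbs, 44 mm across, 60 mm tall, loose, in front of the basket; origin at the centre of its underside. Bystander.
- bowl: White bowl of petals, 124 mm across, 42 mm tall, loose, at the left; origin at the centre of its underside. Bystander.
- spoon: Steel spoon, 140 mm long, lying loose at the left. Bystander.
- marker: White marker pen with black cap, 133 mm long, lying loose at the left. Bystander.
- pocket_scale: Grey pocket scale, 125 x 78 x 20 mm, with its clear lid open and leaning back (to about 55 mm high), loose, at the right; origin at the centre of the base's underside. Bystander.

How it is judged:
By the outcome, as a careful person would: the job done as asked, in the order asked, and still so for the second after the job is handed in, with the robot touching nothing.
It also fails if it takes over 48 s, if anything falls off the work surface, if the arm or the gripper's body presses on something with over 40 N, if the wrist force passes 120 N, or if a joint passes its speed limit or range.

## Working session

There is one attempt and no reset: what is moved stays moved. The work goes in short steps, Python scripts to look and compute and a shell command to move; the robot and the scene stay as the last step left them, time stands still between calls to the robot, and variables do not carry over. Pictures are saved under pics/ and viewed, at most 10 in all, crops included, and the job is handed in when it is done.

```bash
mkdir -p pics
python3 - <<'E'
from station import ctrl
import cv2,numpy as np
s=ctrl.read_state();print(s['time_s'],s['eef_pos'],s['tcp_rot'],s['gripper_width'],s['ft_force'])
for n in("scene","top"):
    cv2.imwrite(f"pics/{n}0.png",ctrl.capture(n)[:,:,::-1]); print(ctrl.camera_params(n))
E
```

```text
0.0 [ 0.16501141 -0.52432137  0.21812866] [-3.10408595e+00 -4.76834431e-01  1.45730306e-04] 0.09303723959785654 [-0.12483388  0.04513476  0.05253777]
{'fx': 525.7185407716076, 'fy': 525.7185407716076, 'cx': 313.6763932029649, 'cy': 238.146467448228, 'k1': 0.021976113680501008, 'eye': array([ 1.43583699, -0.00521679,  0.90729192]), 'rotation': array([0.68705736, 0.663093  , 1.45940203])}
{'fx': 533.2126834719952, 'fy': 533.2126834719952, 'cx': 320.27037658018895, 'cy': 236.42186311489831, 'k1': -0.07179083404605272, 'eye': array([ 0.39135893, -0.00682743,  1.58823166]), 'rotation': array([ 0.06410651, -0.07208572, -1.55887684])}
```

View pics/top0.png

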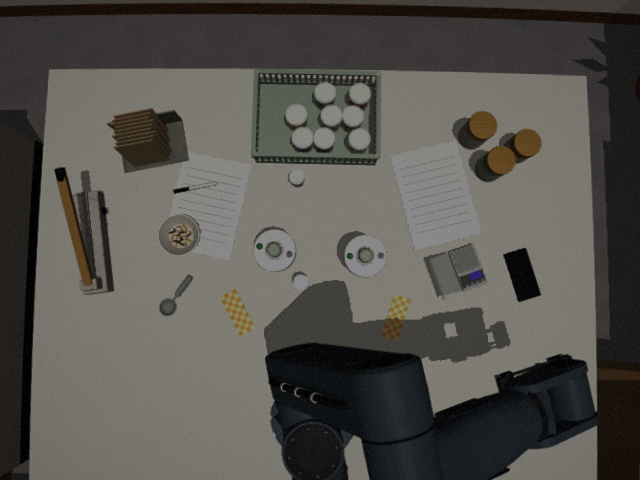

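View pics/scene0.png

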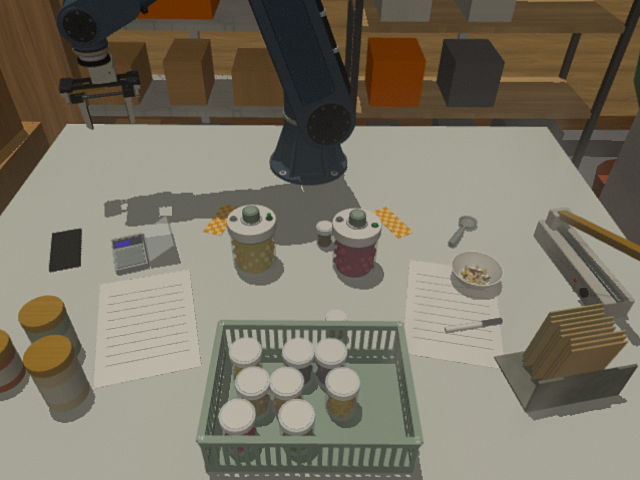

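The top view shows two canisters, one at (274,250) and one at (364,255). The scene view shows that the red-bud canister is the one at (357,240), on the robot's left (+y), so it is the (274,250) one in the top view. Its green pin is at about (259,246) there. Next I'll measure positions.

```bash
cat > h.py <<'E'
import cv2,numpy as np
from scipy.spatial.transform import Rotation as R
from station import ctrl
def ray(n,u,v):
    p=ctrl.camera_params(n)
    K=np.array([[p['fx'],0,p['cx']],[0,p['fy'],p['cy']],[0,0,1]])
    x,y=cv2.undistortPoints(np.array([[[u,v]]],float),K,np.array([p['k1'],0,0,0,0]))[0,0]
    if 'eye' in p: e,Rm=p['eye'],R.from_rotvec(p['rotation']).as_matrix()
    else:
        s=ctrl.read_state();T=np.eye(4);T[:3,:3]=R.from_rotvec(s['tcp_rot']).as_matrix();T[:3,3]=s['eef_pos'];T=T@p['hand_eye'];e,Rm=T[:3,3],T[:3,:3]
    return np.array(e),Rm@[x,-y,-1]
def onz(n,u,v,z):
    e,d=ray(n,u,v);return e+d*(z-e[2])/d[2]
def tri(a,b):
    (e,d),(f,g)=ray(*a),ray(*b)
    t=np.linalg.lstsq(np.c_[d,-g],f-e,rcond=None)[0];P,Q=e+t[0]*d,f+t[1]*g
    return (P+Q)/2,np.linalg.norm(P-Q)
def blobs(im,mask,amin):
    n,l,st,c=cv2.connectedComponentsWithStats(mask.astype(np.uint8),connectivity=8)
    return [(st[i],c[i].round(1)) for i in range(1,n) if st[i][4]>=amin]
E
python3 - <<'E'
from h import *
for n,(x0,x1,y0,y1) in {'top':(245,395,222,285),'scene':(215,395,190,290)}.items():
    im=cv2.imread(f'pics/{n}0.png'); c=im[y0:y1,x0:x1]; h=cv2.cvtColor(c,cv2.COLOR_BGR2HSV)
    g=(h[...,0]>35)&(h[...,0]<90)
    print(n)
    for nm,m in (('green',g&(h[...,1]>120)),('knob',g&(h[...,1]>25)&(h[...,1]<=120)),('lid',(h[...,1]<45)&(h[...,2]>190))):
        for st,ce in blobs(c,m,6): print(nm,st[:4]+[x0,y0,0,0],st[4],ce+[x0,y0])
    cv2.imwrite(f'pics/{n}1.png',cv2.resize(c,None,fx=4,fy=4,interpolation=cv2.INTER_CUBIC))
E
```

```text
top
green [258 244   4   4] 11 [259.2 245.7]
green [348 254   4   4] 13 [349.4 255.4]
knob [267 242  15  15] 149 [273.5 249. ]
knob [358 248  15  15] 151 [365.4 255. ]
scene
green [268 213   3   6] 16 [268.9 215.7]
green [373 224   4   2] 8 [374.5 224.5]
knob [242 206  18  18] 250 [250.4 213.9]
knob [349 209  17  18] 241 [357.1 217.6]
knob [267 212   5   8] 18 [268.5 215.8]
knob [373 223   5   4] 10 [375.  224.5]
```

View pics/top1.png

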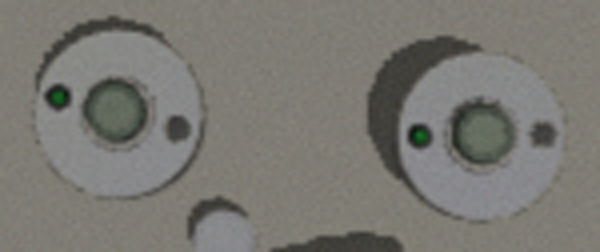

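View pics/scene1.png

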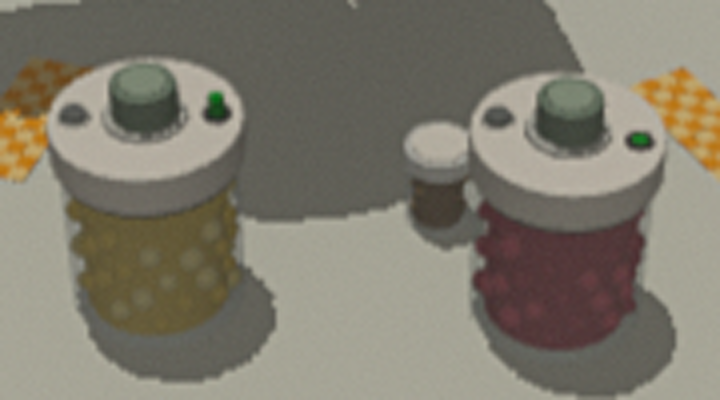

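The rose canister is confirmed as the left one in the top view. Its knob is at about (273.7,249.6), its pin, still in, at (259.3,245.8), and its release button at (289.5,254). In the scene view the knob top is at about (357.6,214.2). The near jar stands close to it.

Run:
```python
from h import *
k=onz('top',273.7,249.7,.166);p=onz('top',259.4,245.9,.143);b=onz('top',289.6,253.8,.145)
print('top',k,p,b,np.linalg.norm((p-k)[:2]),np.linalg.norm((b-k)[:2]), ((p+b)/2))
print('scene',onz('scene',357.6,214.2,.166),onz('scene',374.6,224.6,.143))
print(tri(('top',273.7,249.7),('scene',357.6,214.2)))
print('jar',onz('top',300.5,283,.06))
im=cv2.imread('pics/top0.png')
s=ctrl.read_state();M=R.from_rotvec(s['tcp_rot']).as_matrix();print(M.round(3),s['eef_pos'])
for z in (.166,):
  t=k.copy();t[2]=.2;print('d tool',M.T@(t-s['eef_pos']))
  print('pin dir world deg',np.degrees(np.arctan2(*(p-b)[1::-1])))
print(ctrl.camera_params('wrist')['hand_eye'])
```

```text
top [0.47821929 0.11063844 0.166     ] [0.48952607 0.15161035 0.143     ] [0.46885959 0.06908151 0.145     ] 0.04250341662691865 0.04259791630914567 [0.47919283 0.11034593 0.144     ]
scene [0.48069136 0.11385156 0.166     ] [0.49007716 0.15409836 0.143     ]
(array([0.47843514, 0.11246069, 0.16418046]), np.float64(0.003338144233190283))
jar [0.39026764 0.04115469 0.06      ]
[[ 0.954  0.3   -0.   ]
 [ 0.3   -0.954  0.001]
 [ 0.    -0.001 -1.   ]] [ 0.16500932 -0.52436261  0.218159  ]
d tool [ 0.48933286 -0.51172188  0.01872531]
pin dir world deg 75.94136743283043
[[-6.34128911e-05  9.55895434e-01  2.93707192e-01  8.17819197e-02]
 [ 9.99999998e-01  5.90357203e-05  2.37682825e-05  1.78068257e-05]
 [ 5.38077704e-06  2.93707193e-01 -9.55895436e-01 -1.65492404e-01]
 [ 0.00000000e+00  0.00000000e+00  0.00000000e+00  1.00000000e+00]]
```

Knob at about (0.479, 0.112, 0.165), with pin and button each 42.5 mm from it, as given. I'll approach above it with shut fingers, turning the tool so the narrow side of the fingers lies along the pin–button line.

```bash
python3 -m pendant '[[0.035,-0.036,0,0,0,-8,0],[0.07,-0.072,0,0,0,-16,0],[0.105,-0.108,0,0,0,-24,0],[0.14,-0.144,0,0,0,-32,0],[0.175,-0.18,0,0,0,-40,0],[0.21,-0.216,0,0,0,-48,0],[0.245,-0.252,0,0,0,-58.5,0],[0.28,-0.288,0,0,0,-58.5,0]]'
cat >> h.py <<'E'
def togo(t,yaw=None):
    s=ctrl.read_state();M=R.from_rotvec(s['tcp_rot']).as_matrix()
    print('t',s['time_s'],'pos',s['eef_pos'].round(4),'xdir',np.degrees(np.arctan2(M[1,0],M[0,0])).round(1),'F',np.round(s['ft_force'],1),'w',s['gripper_width'])
    print('togo',(M.T@(np.array(t)-s['eef_pos'])).round(4))
E
python3 -c "
from h import *
togo([.479,.112,.22])"
```

```text
time_s: 0.9
eef_pos: [0.3453, -0.1654, 0.2187]
tcp_rot: [2.471, 1.939, 0.0]
ft_force: [1.1, -2.0, 0.1]
gripper_width: 0.0341
grip_force: 0.0
t 0.9 pos [ 0.3453 -0.1654  0.2187] xdir 76.3 F [ 1.1 -2.   0.1] w 0.0340566194310215
togo [ 0.3013  0.0639 -0.0013]
```

```bash
python3 -m pendant '[[0.045,0.01,0,0,0,0,0],[0.09,0.02,0,0,0,0,0],[0.135,0.029,0,0,0,0,0],[0.18,0.039,0,0,0,0,0],[0.225,0.048,0,0,0,0,0],[0.265,0.056,0,0,0,0,0],[0.265,0.056,0,0,0,0,0],[0.265,0.056,0,0,0,0,0]]'
python3 -c "
from h import *
togo([.479,.112,.19])
cv2.imwrite('pics/w2.png',ctrl.capture('wrist')[:,:,::-1])"
```

```text
time_s: 1.7
eef_pos: [0.4633, 0.0765, 0.2182]
tcp_rot: [-2.474, -1.935, 0.002]
ft_force: [-0.4, -0.5, -0.3]
gripper_width: 0.0003
grip_force: 0.0
t 1.7 pos [0.4633 0.0765 0.2182] xdir 76.1 F [-0.4 -0.5 -0.3] w 0.00033868384486250124
togo [0.0382 0.0068 0.0281]
```

View pics/w2.png

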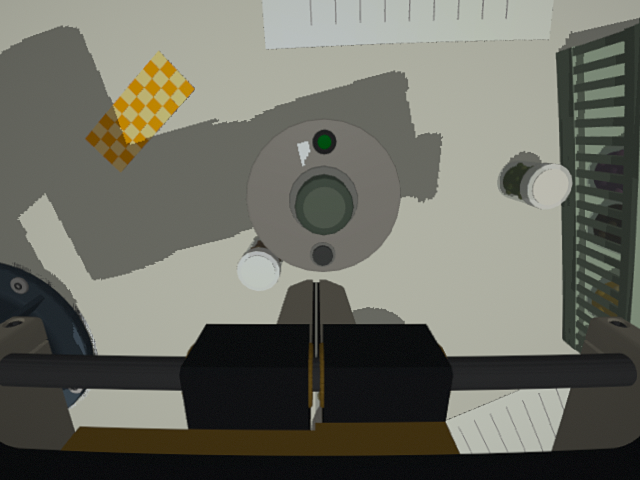

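The wrist view shows the rose canister: knob top at (324,205), pin (in) at (324,142), button at (322,255). The fingertips are at (317,283). I'll refine the knob position from this view.

Run:
```python
from h import *
for n,u,v,z in (('knob',324,205,.166),('pin',324,142,.143),('button',322,255,.145),('lid',324,197,.14)): print(n,onz('wrist',u,v,z))
im=cv2.imread('pics/w2.png');h=cv2.cvtColor(im,cv2.COLOR_BGR2HSV)
m=(h[...,1]>25)&(h[...,0]>35)&(h[...,0]<95);m[:150]=0;m[245:]=0;m[:,:280]=0;m[:,365:]=0
print([(s,c) for s,c in blobs(im,m,100)])
togo([.479,.112,.185])
```

```text
knob [0.47774145 0.11310261 0.166     ]
pin [0.48767858 0.15189809 0.143     ]
button [0.46669573 0.0719061  0.145     ]
lid [0.4785347  0.11387433 0.14      ]
[(array([ 295,  174,   58,   61, 2690], dtype=int32), array([323.6, 204.7]))]
t 1.75 pos [0.4631 0.0758 0.2183] xdir 76.0 F [ 0.6  0.4 -0.1] w 0.000347109226071687
togo [0.039  0.0067 0.0333]
```

```bash
python3 -m pendant '[[0.02,0.003,0,0,0,0,0],[0.039,0.006,0,0,0,0,0],[0.039,0.006,0.02,0,0,0,0],[0.039,0.006,0.04,0,0,0,0],[0.039,0.006,0.04,0,0,0,0],[0.039,0.006,0.04,0,0,0,0]]'
python3 - <<'E'
from h import *
togo([.478,.1125,.150])
cv2.imwrite('pics/w3.png',ctrl.capture('wrist')[:,:,::-1])
E
```

```text
time_s: 2.35
eef_pos: [0.4788, 0.1116, 0.1791]
tcp_rot: [-2.477, -1.932, 0.0]
ft_force: [0.7, 0.5, -0.5]
gripper_width: 0.0006
grip_force: 0.0
t 2.35 pos [0.4788 0.1116 0.1791] xdir 75.9 F [ 0.7  0.5 -0.5] w 0.000552139134511163
togo [ 0.0007 -0.001   0.0291]
```

View pics/w3.png

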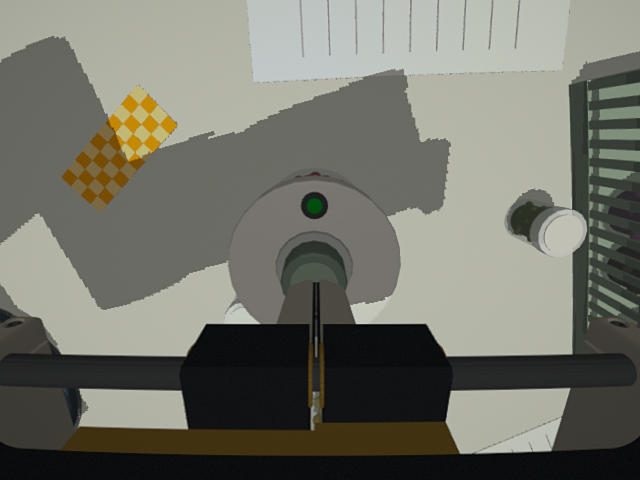

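The hand is centred over the knob and the pin is at (315,206). First press, slow, with a force check at the bottom.

```bash
python3 -m pendant '[[0,0,0.01,0,0,0,0],[0,0,0.015,0,0,0,0],[0,0,0.02,0,0,0,0],[0,0,0.024,0,0,0,0],[0,0,0.027,0,0,0,0],[0,0,0.027,0,0,0,0],[0,0,0.027,0,0,0,0]]'
```

```text
time_s: 3.1
eef_pos: [0.4793, 0.1123, 0.1522]
tcp_rot: [2.475, 1.933, 0.001]
ft_force: [-1.6, -2.8, 9.0]
gripper_width: 0.0002
grip_force: 4.6
```

```bash
python3 -m pendant '[[0,0,0.001,0,0,0,0],[0,0,0.002,0,0,0,0],[0,0,0.002,0,0,0,0]]'
```

```text
time_s: 3.4
eef_pos: [0.4794, 0.1123, 0.1511]
tcp_rot: [2.475, 1.933, 0.002]
ft_force: [-5.7, -3.1, 20.1]
gripper_width: 0.0007
grip_force: 10.2
```

Bottom stop reached (20 N). Release fully and look at the pin.

```bash
cat >> h.py <<'E'
def pin():
    im=cv2.cvtColor(ctrl.capture('wrist'),cv2.COLOR_RGB2HSV)[150:260,270:370]
    m=(im[...,0]>50)&(im[...,0]<75)&(im[...,1]>150)&(im[...,2]>40)
    print('pin',[(s.tolist(),(c+[270,150]).tolist()) for s,c in blobs(im,m,15)])
    togo([.478,.1125,.1513])
E
python3 -m pendant '[[0,0,-0.008,0,0,0,0],[0,0,-0.015,0,0,0,0],[0,0,-0.022,0,0,0,0],[0,0,-0.022,0,0,0,0],[0,0,-0.022,0,0,0,0]]'; python3 -c "
from h import *
pin()"
```

```text
time_s: 3.9
eef_pos: [0.4786, 0.1126, 0.1713]
tcp_rot: [-2.476, -1.933, 0.0]
ft_force: [-0.3, 0.5, -0.1]
gripper_width: 0.0003
grip_force: 0.0
pin [([37, 52, 17, 16, 210], [314.6, 209.5])]
t 3.95 pos [0.4786 0.1125 0.1712] xdir 76.0 F [-0.1 -0.2  0.3] w 0.00020575058912296584
togo [-0.0002 -0.0005  0.0199]
```

```bash
for i in 1; do python3 -m pendant '[[0,0,0.008,0,0,0,0],[0,0,0.014,0,0,0,0],[0,0,0.018,0,0,0,0],[0,0,0.0215,0,0,0,0],[0,0,0.022,0,0,0,0],[0,0,0.022,0,0,0,0]]'; done
python3 -m pendant '[[0,0,-0.008,0,0,0,0],[0,0,-0.016,0,0,0,0],[0,0,-0.022,0,0,0,0],[0,0,-0.022,0,0,0,0],[0,0,-0.022,0,0,0,0]]'; python3 -c "
from h import *
pin()"
```

```text
time_s: 4.55
eef_pos: [0.4794, 0.1127, 0.1511]
tcp_rot: [2.475, 1.933, 0.002]
ft_force: [-8.2, -0.7, 28.1]
gripper_width: 0.0008
grip_force: 13.8
time_s: 5.05
eef_pos: [0.4785, 0.1124, 0.1711]
tcp_rot: [-2.476, -1.933, 0.001]
ft_force: [-0.1, 0.0, 0.2]
gripper_width: 0.0005
grip_force: 0.0
pin [([37, 51, 17, 17, 216], [314.8, 209.3])]
t 5.1 pos [0.4785 0.1125 0.171 ] xdir 76.0 F [ 0.3  1.1 -0.4] w 0.0006117601268791203
togo [-0.0001 -0.0004  0.0197]
```

Two strokes are done: the pin is still in and the canister hasn't moved. I'll continue a little more gently.

```bash
python3 -m pendant '[[0,0,0.008,0,0,0,0],[0,0,0.014,0,0,0,0],[0,0,0.018,0,0,0,0],[0,0,0.021,0,0,0,0],[0,0,0.0215,0,0,0,0],[0,0,0.0215,0,0,0,0]]'
python3 -m pendant '[[0,0,-0.008,0,0,0,0],[0,0,-0.016,0,0,0,0],[0,0,-0.0215,0,0,0,0],[0,0,-0.0215,0,0,0,0],[0,0,-0.0215,0,0,0,0]]'; python3 -c "
from h import *
pin()"
```

```text
time_s: 5.7
eef_pos: [0.4793, 0.1126, 0.1511]
tcp_rot: [2.476, 1.933, 0.002]
ft_force: [-5.5, -1.2, 22.6]
gripper_width: 0.0005
grip_force: 11.0
time_s: 6.2
eef_pos: [0.4785, 0.1125, 0.1711]
tcp_rot: [-2.476, -1.933, 0.001]
ft_force: [0.4, 0.4, 0.0]
gripper_width: 0.0003
grip_force: 0.0
pin [([37, 52, 17, 16, 214], [314.8, 209.3])]
t 6.25 pos [0.4785 0.1124 0.171 ] xdir 76.0 F [ 0.4 -0.5  0.2] w 0.000816776707106133
togo [-0.0001 -0.0005  0.0197]
```

```bash
python3 -m pendant '[[0,0,0.008,0,0,0,0],[0,0,0.014,0,0,0,0],[0,0,0.018,0,0,0,0],[0,0,0.021,0,0,0,0],[0,0,0.0215,0,0,0,0],[0,0,0.0215,0,0,0,0]]'
python3 -m pendant '[[0,0,-0.008,0,0,0,0],[0,0,-0.016,0,0,0,0],[0,0,-0.0215,0,0,0,0],[0,0,-0.0215,0,0,0,0],[0,0,-0.0215,0,0,0,0]]'; python3 -c "
from h import *
pin()"
```

```text
time_s: 6.85
eef_pos: [0.4794, 0.1126, 0.1511]
tcp_rot: [2.476, 1.933, 0.002]
ft_force: [-5.7, -1.6, 21.4]
gripper_width: 0.0006
grip_force: 10.9
time_s: 7.35
eef_pos: [0.4785, 0.1125, 0.1711]
tcp_rot: [-2.476, -1.933, 0.001]
ft_force: [-0.2, -0.1, 0.1]
gripper_width: 0.001
grip_force: 0.0
pin [([37, 51, 17, 17, 215], [314.8, 209.3])]
t 7.4 pos [0.4785 0.1125 0.1711] xdir 76.0 F [ 0.5 -1.1  0.3] w 0.0004914007350094243
togo [-0.0001 -0.0005  0.0198]
```

```bash
python3 -m pendant '[[0,0,0.008,0,0,0,0],[0,0,0.014,0,0,0,0],[0,0,0.018,0,0,0,0],[0,0,0.021,0,0,0,0],[0,0,0.0215,0,0,0,0],[0,0,0.0215,0,0,0,0]]'
python3 -m pendant '[[0,0,-0.008,0,0,0,0],[0,0,-0.016,0,0,0,0],[0,0,-0.0215,0,0,0,0],[0,0,-0.0215,0,0,0,0],[0,0,-0.0215,0,0,0,0]]'; python3 -c "
from h import *
pin()"
```

```text
time_s: 8.0
eef_pos: [0.4794, 0.1126, 0.1511]
tcp_rot: [2.476, 1.933, 0.002]
ft_force: [-6.3, -0.6, 21.8]
gripper_width: 0.0002
grip_force: 10.9
time_s: 8.5
eef_pos: [0.4785, 0.1125, 0.1711]
tcp_rot: [-2.476, -1.933, 0.001]
ft_force: [-1.0, -0.7, -0.4]
gripper_width: 0.0006
grip_force: 0.0
pin [([37, 52, 17, 18, 249], [314.9, 210.4])]
t 8.55 pos [0.4785 0.1125 0.171 ] xdir 76.0 F [ 0.5  1.3 -0. ] w 9.41809619332882e-05
togo [-0.0001 -0.0004  0.0197]
```

```bash
python3 -m pendant '[[0,0,0.008,0,0,0,0],[0,0,0.014,0,0,0,0],[0,0,0.018,0,0,0,0],[0,0,0.021,0,0,0,0],[0,0,0.0215,0,0,0,0],[0,0,0.0215,0,0,0,0]]'
python3 -m pendant '[[0,0,-0.008,0,0,0,0],[0,0,-0.016,0,0,0,0],[0,0,-0.0215,0,0,0,0],[0,0,-0.0215,0,0,0,0],[0,0,-0.0215,0,0,0,0]]'; python3 -c "
from h import *
pin()"
```

```text
time_s: 9.15
eef_pos: [0.4794, 0.1126, 0.1512]
tcp_rot: [2.475, 1.933, 0.002]
ft_force: [-6.0, -1.1, 21.6]
gripper_width: 0.0003
grip_force: 10.9
time_s: 9.65
eef_pos: [0.4785, 0.1124, 0.1711]
tcp_rot: [-2.476, -1.933, 0.001]
ft_force: [0.1, -0.1, 0.5]
gripper_width: 0.0006
grip_force: 0.0
pin [([36, 52, 18, 21, 295], [314.8, 211.6])]
t 9.7 pos [0.4785 0.1125 0.171 ] xdir 76.0 F [-0.3  0.6 -0.9] w 0.00044516823333073875
togo [-0.0001 -0.0005  0.0197]
```

The pin's image area grew in two steps on strokes 5 and 6 (215→249→295), as expected for half out, then fully out. I'll retreat and verify.

```bash
python3 -m pendant '[[0,0,-0.02,0,0,0,0],[0,0,-0.06,0,0,0,0],[0,0,-0.08,0,0,0,0],[-0.05,0,-0.08,0,0,0,0],[-0.1,0,-0.08,0,0,0,0],[-0.15,0,-0.08,0,0,0,0],[-0.15,0,-0.08,0,0,0,0],[-0.15,0,-0.08,0,0,0,0]]'
python3 - <<'E'
from h import *
im=ctrl.capture('scene')[:,:,::-1]
cv2.imwrite('pics/s4.png',cv2.resize(im[190:290,215:395],None,fx=4,fy=4,interpolation=cv2.INTER_CUBIC))
w=ctrl.capture('wrist')[:,:,::-1];cv2.imwrite('pics/w4.png',w)
h=cv2.cvtColor(im,cv2.COLOR_BGR2HSV)
m=(h[...,0]>35)&(h[...,0]<90)&(h[...,1]>120);m[:190]=0;m[240:]=0;m[:,:215]=0;m[:,395:]=0
print([(s.tolist(),c) for s,c in blobs(im,m,6)])
E
```

```text
time_s: 10.5
eef_pos: [0.4422, -0.0337, 0.2513]
tcp_rot: [-2.478, -1.93, 0.0]
ft_force: [0.7, 0.4, -0.0]
gripper_width: 0.0005
grip_force: 0.0
[([268, 213, 3, 6, 13], array([268.6, 215.6])), ([373, 220, 4, 6, 19], array([374.9, 222.6]))]
```

View pics/s4.png

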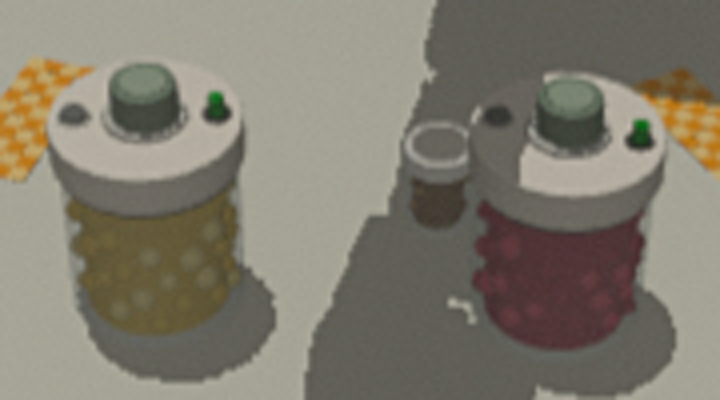

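Both pins now stand equally tall, 6 px each: rose pin at (374.9,222.6), daisy pin at (268.6,215.6). The knob is up, the canisters are where they were, and the hand is clear.

```bash
python3 -c "
from station import ctrl
print(ctrl.sign_off())"
```

```text
the job is handed in; nothing more can be done
None
```

The rose canister's pin popped fully out after six full strokes, matching the yellow-flower canister's pin in the final picture; the hand is clear, the canisters look unmoved, and I handed the job in at about 10.6 s.

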